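# Pack the paste jar and the holder block and close the case

### The arm

A 6-joint arm with a two-finger parallel gripper is mounted at the origin on a cart in front of the work surface, level with it; the furniture and walls round the work are solid. World frame = base frame: x ahead of the robot, y to its left, z up, the work surface at z = 0. Lengths are in m, angles in rad, forces in N, time in s.
With the tool pointing down it reaches from about 0.35 to 0.95 m from the base axis. Payload 17.4 kg.
Tool frame: the origin (TCP) lies between the finger pads; the fingertips stand 8 mm ahead of it and the grasp point (between the pads) lies 11 mm behind it; z points along the fingers, y is the line along which they close (so a half turn about z gives the same grasp; the last joint's range is limited). The gripper opens to 93 mm and grips with 3 to 60 N. Pads are 15 mm wide; open, the fingers measure 128 mm over their backs; the gripper's body (75 mm by 188 mm) begins 65 mm behind the grasp point.
Start: joints at [-1.364, 0.116, 1.442, -0, 1.584, -0.038], TCP at [0.164, -0.655, 0.227] pointing down, gripper open.
Joint ranges: [-2.83, 2.83], [-0.83, 2.19], [0.07, 2.5], [-1.14, 4.28], [0.01, 3], [-2.97, 2.97]. Speed limits (rad/s): [1.89, 1.89, 2.22, 3.14, 3.14, 3.14].

### API

Orientations are given as a unit quaternion [w, x, y, z].
In Python, from rig import env gives the robot as it stands.
- The arm moves only by the tool jog_arm, never from a script. Its argument "rows" is a list of rows, each an object with "jaw": the gripper's target within -1 to 1 (shut at 1, half-way at 0, fully open at -1); "offset": the shift along the tool's x, y, z scaled (see below), a list of three; "yaw": the turn about the tool's z scaled (see below). A call has 1 to 8 rows; each row shifts and turns the commanded pose from where the row before left it, along the tool's axes as they then stand; what a row does not reach is not made up. The controller multiplies each number of a shift by 0.8 m and each number of a turn by pi rad. A row lasts 1/8 s, in which the tool goes at most 62.5 mm and 10.7 degrees, less where a joint would pass 70% of its speed; a pose out of reach is approached as far as the arm can. A call with a number of a shift or a turn outside -1 to 1 is refused whole. A call with a gripper value outside its range is refused whole. The fingers move at their own pace and stop on an object; "force" is the grip in N (left out, the last holds). Time passes only in rows, so rows that do not move let the fingers close. It gives the time, the measured TCP pose, the force, the opening and the grip force at its end, in the units of the state.
- env.sense(): the state, without advancing time (a new reading comes with each control period).
- env.get_image(name): name is "scene" or "top" or "wrist"; returns a dict with "pixels" (400x640x3 uint8, red, green, blue), "intrinsics" (3x3 intrinsics, pixels), "distortion" ([k1, k2, p1, p2, k3] as OpenCV has them; the pictures are not rectified), "view" (4x4, takes a point from world to camera coordinates). Camera axes: x right, y down, z forward; pixel columns grow to the right and rows downward; lengths in m; the calibration is good to about 2 mm. A picture is of the moment at which its call begins. There is no depth.
- env.sign_off(): hands the job in; it is judged then, once.
The state is a dict: "t": time; "q": joint angles; "dq": joint speeds; "joint_efforts": joint torques, N m; "position": TCP position; "tcp_rot": TCP orientation; "contact_force": force on the tool from outside, world axes, zero at the start; "moment": the same for the moment, N m; "opening": finger opening in m; "gripper_force": force on a finger pad.
Only numpy, scipy, OpenCV 4.12 (cv2) and the standard library are available. Lean on these libraries where they do the work, as an engineer would, in place of code of your own. Each camera call takes 0.05 s, during which the arm holds its last target. There are 200 camera calls.

### The job

Pack the small screw-top jar and the grooved holder block into the open storage case, one in each half and both standing upright on the floor of their half, so that neither stands above the rim: the halves differ in depth, and the jar only fits under the lid in the deeper one. Then close the lid fully. Leave the glue bottle and the small flat box on the bench where they are.

Things in the scene. Friction and masses are not known exactly. Their poses are not given: they have to be found in the camera images.
- jar_center (a point): Centre (half-way up, 23 mm above its underside) of the loose, upright jar of paste: a cylinder 45 mm in diameter and 46 mm high with a wide black screw cap; z is its axis. About 70 g. Between the jar and the case, on the robot's side, a fixed obstacle: a clear acrylic box 207 mm high, over x = 0.26 to 0.42 and y = -0.03 to 0.19 m from the robot's base; carry things over or round it.
- block_center (a point): Centre (13 mm above its underside) of the loose grooved holder block: pale block 34 mm along its x, 40 mm along its y, 18 mm high, with two thumb screws (9 mm in diameter) on top at y = -12 and +12 mm that reach 26 mm above its underside. About 120 g. Grasp it across its 34 mm x width.
- case: Grey storage case, fixed to the bench. Origin at the centre of its underside; x points to its far, hinged long side, y along its length, z up. Outside 122 mm (x) by 232 mm (y); walls 6 mm thick; inside 110 by 220 mm; its rim is 66 mm above the bench. Its two halves, centred at y = -55 and y = +55 mm, hold one insert each; there is no wall between the halves but the step of the higher insert.
- low_insert_top (a point): Centre of the top of the thin insert, the floor of the DEEP half of the case: 109 x 109 mm, 8 mm above the bench (58 mm below the rim). x and y parallel to the case's. Fixed; which half it lies in varies.
- high_insert_top (a point): Centre of the top of the thick insert, the floor of the SHALLOW half of the case: 109 x 109 mm, 32 mm above the bench (34 mm below the rim). x and y parallel to the case's. Fixed; which half it lies in varies.
- lid_hinge (a point): Middle of the lid's hinge line on the far rim of the case: 61 mm from the case's origin along its x, 66 mm up. The hinge line is parallel to the case's y.
- lid_tab (a point): Middle of the black tab on the lid's free edge (60 mm wide, 6 mm thick, sticking 16 mm out past the lid's edge), 130 mm from the hinge line. The open lid's top stands up to 205 mm above the bench.
- lid (a joint): Angle of the lid: 0 = closed, flat on the rim; grows as it opens, 1.57 = upright, stop at 1.95. The lid is a plate 122 x 232 x 8 mm whose underside passes through the hinge line and lies on the rim when closed. Its stiff hinge holds it at any angle; about 0.4 N m moves it (3 to 4 N at the free edge). It starts open, leaning a little back beyond upright.
- glue_bottle: Bystander: small glue bottle with a pointed nozzle, 31 mm in diameter, 82 mm high, standing; origin at the centre of its underside.
- clip_box: Bystander: small flat lidded box 50 x 75 x 30 mm; origin at the centre of its underside.
Mind the look-alikes: they are no part of the job. There is more than one size of the part that bears jar_center; the job needs the middle-sized.

How it is judged:
On the way:
1. the jar stands in the deep half and the block on the floor of the shallow half (x of jar_center in the frame of low_insert_top between -0.05 and 0.05 m and y of jar_center in the frame of low_insert_top between -0.05 and 0.05 m and z of jar_center in the frame of low_insert_top between 0.017 and 0.03 m and angle between each of jar_center, block_center's own z axis and vertical below 0.2 rad and x of block_center in the frame of high_insert_top between -0.05 and 0.05 m and y of block_center in the frame of high_insert_top between -0.05 and 0.05 m and z of block_center in the frame of high_insert_top between 0.007 and 0.02 m), for 0.2 s.
At the end, for the whole second after the job is handed in: Jar in the deep half and block in the shallow half, each upright within 0.2 rad, at rest, centre within 50 mm along x and y of the middle of its half and underside within 6 mm of its floor; lid closed to within 0.05 rad (all of step 1 and linear speed of each of jar, block below 0.02 m/s and value of joint lid below 0.05 rad); the robot touches nothing.
It fails at once if the glue bottle is moved more than 30 mm (distance of glue_bottle from where it was at the start of the episode above 0.03 m).
It fails at once if the small flat box is moved more than 30 mm (distance of clip_box from where it was at the start of the episode above 0.03 m).
It also fails if it takes over 72 s, if anything falls off the work surface, if the arm or the gripper's body presses on something with over 40 N, if the wrist force passes 120 N, or if a joint passes its speed limit or range.

## Working session

There is one attempt and no reset: what is moved stays moved. The work goes in short steps, Python scripts to look and compute and a tool call to move; the robot and the scene stay as the last step left them, time stands still between calls to the robot, and variables do not carry over. Pictures are saved under pics/ and viewed, at most 12 in all, crops included, and the job is handed in when it is done.

Besides the shell and the picture viewer there is one more tool, called after "Request:" as name([rows], argument=value, ...), one row to a line, values as JSON. jog_arm: Moves the arm, as the interface text tells. Its arguments: {"type":"object","properties":{"rows":{"type":"array"},"force":{"type":"number"}},"required":["rows"]}

```bash
mkdir -p pics
cat > h.py <<'E'
import numpy as np, cv2
from rig import env
def snap(n,f=None):
    d=env.get_image(n); d['pixels']=np.array(d['pixels'])
    if f: cv2.imwrite(f,d['pixels'][:,:,::-1])
    return d
def ray(d,uv):
    K=np.array(d['intrinsics'],float);D=np.array(d['distortion'],float);V=np.array(d['view'],float)
    p=cv2.undistortPoints(np.array([[uv]],float),K,D)[0,0]
    R=V[:3,:3];return -R.T@V[:3,3], R.T@np.array([p[0],p[1],1])
def plane(d,uv,z):
    o,r=ray(d,uv);return o+r*(z-o[2])/r[2]
def proj(d,P):
    V=np.array(d['view'],float)
    return cv2.projectPoints(np.array(P,float).reshape(-1,1,3),cv2.Rodrigues(V[:3,:3])[0],V[:3,3],np.array(d['intrinsics'],float),np.array(d['distortion'],float))[0][:,0]
E
python3 - <<'E'
from h import *
a=snap('scene','pics/scene.png');b=snap('top','pics/top.png')
print(env.sense())
for d in(a,b): print(ray(d,(320,200)))
E
```

```text
{'t': 0.1, 'q': array([-1.36378445e+00,  1.16423361e-01,  1.44216739e+00, -1.28382456e-05,
        1.58402935e+00, -3.78007765e-02]), 'dq': array([-0.00103543, -0.00133252, -0.00354128, -0.00073404, -0.00079785,
        0.00187931]), 'joint_efforts': array([-3.66858712e-04, -7.22896028e+01, -6.23866367e+01,  7.81357661e-02,
        2.27657729e-02, -7.90827994e-05]), 'position': array([ 0.16355414, -0.65470585,  0.22600819]), 'tcp_rot': array([-5.11343853e-04,  9.92517574e-01,  1.22100782e-01, -4.98076944e-05]), 'contact_force': array([ 0.46949013,  0.33238133, -0.38961039]), 'moment': array([ 0.05124728, -0.06448515,  0.01568923]), 'gripper_force': 0.0, 'opening': 0.09317819329318738}
(array([ 0.56133249, -0.60409693,  0.77046434]), array([ 0.0664736 ,  0.69558165, -0.71566024]))
(array([0.45367618, 0.10081564, 0.96012132]), array([ 0.1752957 , -0.03647892, -0.98407134]))
```

View pics/scene.png

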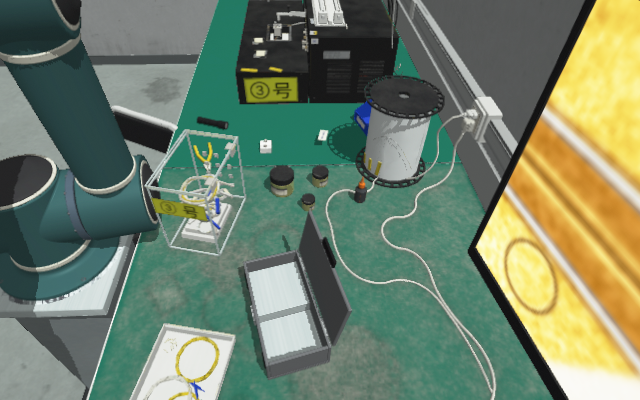

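View pics/top.png

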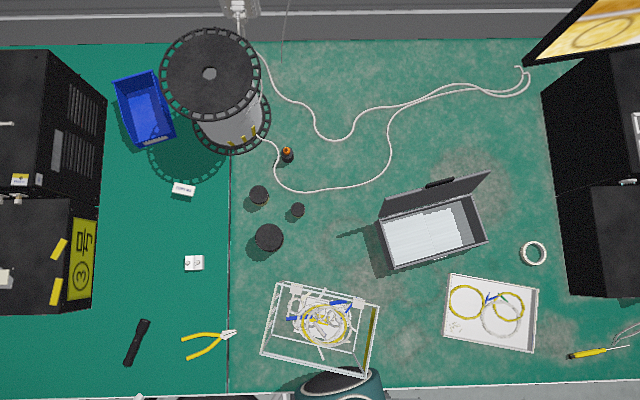

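The scene shows:
- Three black-capped jars in top at (258,194), (297,209) and (269,237).
- The white two-knob block at (194,263) and a labelled flat white box at (183,189).
- The glue bottle at (287,154) and the case near (430,230) with its lid up.

Jar candidates: large (269,237), middle (258,194), small (297,209). I choose (258,194). Block candidates: (194,263) and (183,189), which is the clip box. I choose (194,263).

Run:
```python
from h import *
a=snap('scene');b=snap('top')
np.savez('ab.npz',a=a['pixels'],b=b['pixels'])
def comps(d,m,box,z,name,amin=40):
    x0,y0,x1,y1=box; M=np.zeros(m.shape,np.uint8);M[y0:y1,x0:x1]=m[y0:y1,x0:x1]
    n,l,s,c=cv2.connectedComponentsWithStats(M)
    for i in range(1,n):
        if s[i,4]>amin:
            cs=cv2.findContours((l==i).astype(np.uint8),0,2)[0][0]
            W=np.array([plane(d,p[0].astype(float),z)[:2] for p in cs],np.float32)
            r=cv2.minAreaRect(W)
            print(name,c[i].round(1),s[i,4],'ctr',plane(d,c[i],z)[:2].round(4),'rect',np.round(r[0],4),np.round(r[1],4),round(r[2],1), cv2.minEnclosingCircle(W))
pb=b['pixels'].astype(int);pa=a['pixels'].astype(int)
comps(b,(pb.max(2)<75),(240,175,320,260),.046,'jar')
comps(b,(pb.min(2)>135),(165,170,215,285),.018,'white')
comps(a,(pa.min(2)>150),(250,120,340,165),.018,'whiteS')
A=a['pixels'][:,:,::-1];B=b['pixels'][:,:,::-1]
r=lambda I,x0,y0,x1,y1:cv2.resize(I[y0:y1,x0:x1],(400,300),interpolation=cv2.INTER_CUBIC)
cv2.imwrite('pics/c1.png',np.vstack([np.hstack([r(A,230,200,370,305) if 0 else r(A,230,205,370,385),r(A,250,120,340,215)]),np.hstack([r(B,370,165,500,275),r(B,165,175,315,285)])]))
```

```text
jar [258.4 194.5] 258 ctr [0.6335 0.2139] rect [0.6329 0.2142] [0.045  0.0422] 43.9 ((0.6329636573791504, 0.2137494683265686), 0.023198341950774193)
jar [297.2 209.2] 149 ctr [0.5956 0.1217] rect [0.5956 0.1213] [0.032  0.0322] 62.7 ((0.5953981876373291, 0.1213475689291954), 0.017684508115053177)
jar [268.9 237.8] 595 ctr [0.5295 0.1893] rect [0.5293 0.1891] [0.0667 0.0623] 44.4 ((0.528257429599762, 0.18993240594863892), 0.034459326416254044)
white [183.1 188.8] 232 ctr [0.6577 0.4028] rect [0.6573 0.4024] [0.0551 0.0264] 75.5 ((0.6594587564468384, 0.4019978642463684), 0.028711052611470222)
white [194.1 262.1] 274 ctr [0.4784 0.3703] rect [0.4788 0.3705] [0.0443 0.0329] 88.6 ((0.4787535071372986, 0.3704601526260376), 0.026358118280768394)
whiteS [322.5 134.6] 86 ctr [0.6573 0.4135] rect [0.6572 0.4135] [0.0542 0.0257] 78.1 ((0.658461332321167, 0.4138867259025574), 0.02820727787911892)
whiteS [265.3 146. ] 142 ctr [0.48   0.3604] rect [0.4803 0.3633] [0.0337 0.0646] 1.4 ((0.48238834738731384, 0.3624145984649658), 0.03356178477406502)
```

View pics/c1.png

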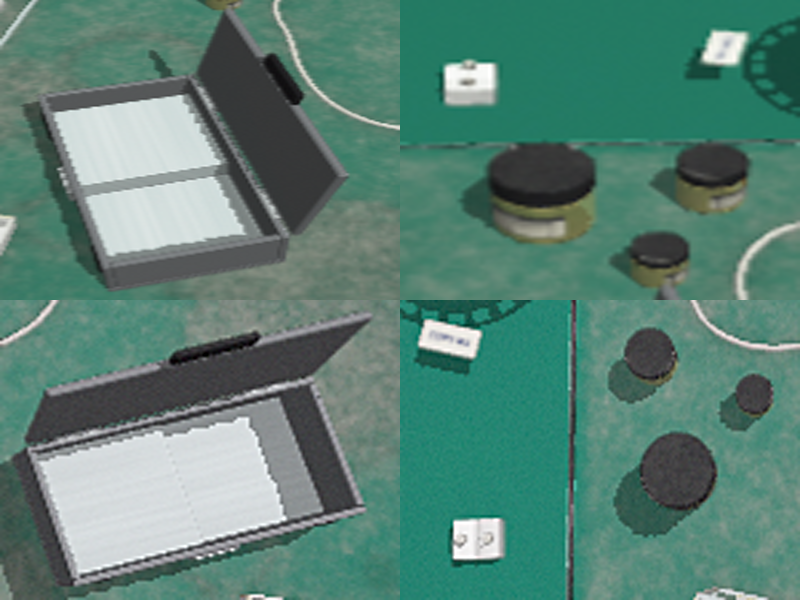

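The crop confirms the choices: the middle jar is at the upper right in both views, and the two-knob block has its knobs along world y. In the scene view a grey step face shows between the halves. That makes the far (+y) half shallow and the near (-y) half deep.

Run:
```python
from h import *
a=snap('scene');b=snap('top')
for n,p in dict(LL=(394.4,269.5),RL=(488.6,242.8),LU=(378.8,220.8),RU=(473.4,193.6)).items(): print(n,plane(b,p,.066)[:2].round(4))
s=lambda x,y:(230+x*.35,205+y*.6)
for n,p in dict(LL=(40,97),RL=(108,288),RU=(284,240),LU=(192,80)).items(): print('S',n,s(*p),plane(a,s(*p),.066)[:2].round(4))
def tri(p,q):
    o1,r1=ray(a,p);o2,r2=ray(b,q)
    t=np.linalg.lstsq(np.c_[r1,-r2],o2-o1,rcond=None)[0];return ((o1+t[0]*r1+o2+t[1]*r2)/2).round(3),np.linalg.norm(o1+t[0]*r1-o2-t[1]*r2).round(4)
print('reel',tri((404,95),(209,73)),'edge',plane(b,(209,122),.24),plane(b,(230,152),0))
print('tab',tri((230+285*.35,205+80*.6),(370+215*.325,165+48*.367)))
print('lid corner R',tri((230+345*.35,205+178*.6),(370+370*.325,165+15*.367)))
print('glue',plane(b,(288,157),0))
```

```text
LL [ 0.4488 -0.0964]
RL [ 0.5032 -0.319 ]
LU [ 0.5607 -0.0674]
RU [ 0.6197 -0.2956]
S LL (244.0, 263.2) [ 0.4534 -0.1014]
S RL (267.8, 377.79999999999995) [ 0.5104 -0.3414]
S RU (329.4, 349.0) [ 0.62   -0.2953]
S LU (297.2, 253.0) [ 0.5669 -0.0787]
reel (array([0.852, 0.292, 0.23 ]), np.float64(0.0016)) edge [0.74169604 0.28621188 0.24      ] [0.75515292 0.29228732 0.        ]
tab (array([ 0.623, -0.174,  0.19 ]), np.float64(0.0033))
lid corner R (array([ 0.648, -0.286,  0.181]), np.float64(0.0034))
glue [0.73853935 0.14390904 0.        ]
```

Request:
jog_arm([
  {"jaw": -1,"offset": [0,0,-0.07],"yaw": 0},
  {"jaw": -1,"offset": [0,0,-0.07],"yaw": 0},
  {"jaw": -1,"offset": [0.06,-0.045,0],"yaw": 0},
  {"jaw": -1,"offset": [0.06,-0.045,0],"yaw": 0},
  {"jaw": -1,"offset": [0.06,-0.045,0],"yaw": 0},
  {"jaw": -1,"offset": [0.06,-0.045,0],"yaw": 0},
  {"jaw": -1,"offset": [0.06,-0.045,0],"yaw": 0},
  {"jaw": -1,"offset": [0.06,-0.045,0],"yaw": 0},
])

```text
t: 1.3
position: [0.3915, -0.3738, 0.3388]
tcp_rot: [0.0, 0.993, 0.122, 0.0]
contact_force: [1.7, -0.0, -0.4]
opening: 0.0932
gripper_force: 0.0
```

```bash
cat >> h.py <<'E'
from scipy.spatial.transform import Rotation as Ro
def to(x,y,z,phi=None):
    s=env.sense();q=s['tcp_rot'];R=Ro.from_quat([q[1],q[2],q[3],q[0]]).as_matrix()
    d=R.T@(np.array([x,y,z])-s['position'])
    print('t',round(s['t'],2),'pos',s['position'].round(4),'phi',np.arctan2(R[1,0],R[0,0]).round(4),'units',(d/.8).round(4),'rows',(np.linalg.norm(d)/.0625).round(2),'yawunits',None if phi is None else (-(phi-np.arctan2(R[1,0],R[0,0]))/np.pi).round(4))
E
python3 -c "
from h import *
to(.522,-.19,.36)"
```

```text
t 1.3 pos [ 0.3915 -0.3738  0.3388] phi 0.2446 units [ 0.2139 -0.1834 -0.0265] rows 3.62 yawunits None
```

Request:
jog_arm([
  {"jaw": -1,"offset": [0.0535,-0.0458,-0.0065],"yaw": 0},
  {"jaw": -1,"offset": [0.0535,-0.0458,-0.0065],"yaw": 0},
  {"jaw": -1,"offset": [0.0535,-0.0458,-0.0065],"yaw": 0},
  {"jaw": -1,"offset": [0.05,-0.04,-0.0065],"yaw": 0},
  {"jaw": -1,"offset": [0,0,0],"yaw": 0},
  {"jaw": -1,"offset": [0,0,0],"yaw": 0},
])

```text
t: 2.05
position: [0.5195, -0.1971, 0.3593]
tcp_rot: [0.0, 0.992, 0.122, -0.0]
contact_force: [0.1, 0.1, -0.5]
opening: 0.0933
gripper_force: 0.0
```

```bash
python3 -c "
from h import *
d=snap('wrist','pics/w1.png')
to(.479,.370,.3,1.571)
print(ray(d,(320,200)))
c=np.array([.535,-.198]);X=np.array([.970,.242]);Y=np.array([-.242,.970])
for sx,sy in((-1,-1),(-1,1),(1,1),(1,-1)): print(sx,sy,proj(d,[*(c+X*.061*sx+Y*.116*sy),.066]).round(0))
"
```

```text
t 2.1 pos [ 0.5192 -0.1976  0.3593] phi 0.2443 units [ 0.1228 -0.7006  0.0741] rows 9.15 yawunits -0.4223
(array([ 0.58149167, -0.18138645,  0.51816797]), array([-0.22994406, -0.06458723, -0.97108209]))
-1 -1 [[391. 199.]]
-1 1 [[251. 199.]]
1 1 [[247. 124.]]
1 -1 [[395. 123.]]
```

View pics/w1.png

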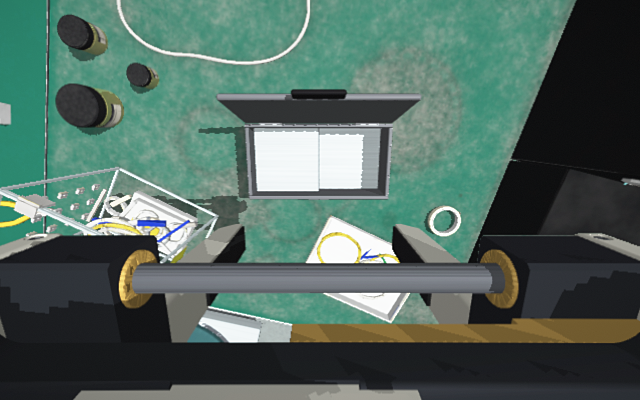

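The wrist view shows the case rim at about (250,199), (387,198), (390,125) and (245,124). That is within 3 px of prediction, so the centre is about (.534,-.194). The deep half is the one on the right (-y), with the step shadow.

Request:
jog_arm([
  {"jaw": -1,"offset": [0.0153,-0.0765,0],"yaw": 0},
  {"jaw": -1,"offset": [0.0153,-0.0765,0],"yaw": 0},
  {"jaw": -1,"offset": [0.0153,-0.0765,0],"yaw": 0},
  {"jaw": -1,"offset": [0.0153,-0.0765,0],"yaw": 0},
  {"jaw": -1,"offset": [0.0153,-0.0765,0],"yaw": 0},
  {"jaw": -1,"offset": [0.0153,-0.0765,0],"yaw": 0},
  {"jaw": -1,"offset": [0.0153,-0.0765,0],"yaw": 0},
  {"jaw": -1,"offset": [0.0153,-0.0765,0],"yaw": 0},
])

```text
t: 3.1
position: [0.496, 0.3025, 0.3596]
tcp_rot: [-0.0, 0.993, 0.121, 0.0]
contact_force: [0.8, -0.0, 0.9]
opening: 0.0926
gripper_force: 0.0
```

Request:
jog_arm([
  {"jaw": -1,"offset": [0,0,0],"yaw": -0.0528},
  {"jaw": -1,"offset": [0,0,0],"yaw": -0.0528},
  {"jaw": -1,"offset": [0,0,0],"yaw": -0.0528},
  {"jaw": -1,"offset": [0,0,0],"yaw": -0.0528},
  {"jaw": -1,"offset": [0,0,0],"yaw": -0.0528},
  {"jaw": -1,"offset": [0,0,0],"yaw": -0.0528},
  {"jaw": -1,"offset": [0,0,0],"yaw": -0.0528},
  {"jaw": -1,"offset": [0,0,0],"yaw": -0.0528},
])

```text
t: 4.1
position: [0.4965, 0.3004, 0.3594]
tcp_rot: [0.0, 0.705, 0.709, -0.0]
contact_force: [-0.8, -0.4, 0.8]
opening: 0.0924
gripper_force: 0.0
```

```bash
python3 -c "
from h import *
to(.479,.370,.18,1.571)
"
```

```text
t 4.1 pos [0.4965 0.3004 0.3594] phi 1.5754 units [ 0.0872 -0.0215  0.2243] rows 3.09 yawunits 0.0014
```

Request:
jog_arm([
  {"jaw": -1,"offset": [0.029,-0.007,0.07],"yaw": 0},
  {"jaw": -1,"offset": [0.029,-0.007,0.07],"yaw": 0},
  {"jaw": -1,"offset": [0.029,-0.007,0.07],"yaw": 0},
  {"jaw": -1,"offset": [0,0,0],"yaw": 0},
  {"jaw": -1,"offset": [0,0,0],"yaw": 0},
])

```text
t: 4.72
position: [0.4801, 0.3706, 0.1937]
tcp_rot: [0.0, 0.707, 0.707, 0.001]
contact_force: [0.2, -1.7, 0.5]
opening: 0.0931
gripper_force: 0.0
```

Run:
```python
from h import *
d=snap('wrist','pics/w2.png')
p=d['pixels'].astype(int);m=(p.min(2)>130).astype(np.uint8)
e=proj(d,[.479,.370,.018])[0];print('exp',e)
n,l,s,c=cv2.connectedComponentsWithStats(m)
for i in range(1,n):
    if s[i,4]>150 and np.hypot(*(c[i]-e))<90:
        k=cv2.findContours((l==i).astype(np.uint8),0,2)[0][0]
        W=np.array([plane(d,q[0].astype(float),.018)[:2] for q in k],np.float32)
        print(c[i],s[i],cv2.minAreaRect(W))
to(.479,.370,.011,1.571)
```

```text
exp [317.98969905 186.79326065]
[316.70958084 184.3003992 ] [ 302  167   30   36 1002] ((0.4775327742099762, 0.372639924287796), (0.03573673591017723, 0.04230016842484474), 2.269660711288452)
[282.865 258.015] [269 253  35  10 200] ((0.4374247193336487, 0.27653202414512634), (0.011630650609731674, 0.044301215559244156), 87.02708435058594)
t 4.78 pos [0.4803 0.3707 0.1943] phi 1.5707 units [-0.0013 -0.0023  0.2292] rows 2.93 yawunits -0.0001
```

View pics/w2.png

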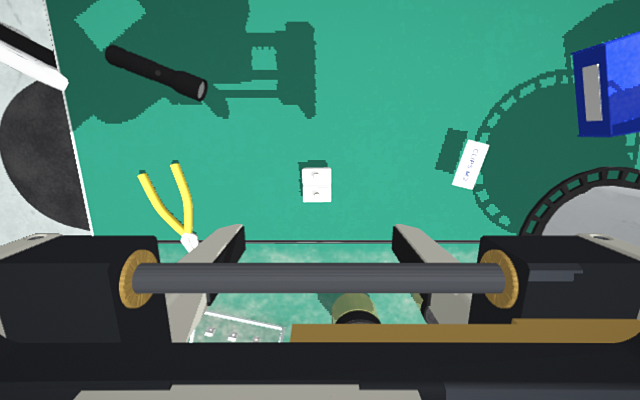

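The wrist view shows the block at (317,184), aligned with the tool and with the pliers clear of it. I'm descending now.

Request:
jog_arm([
  {"jaw": -1,"offset": [0,-0.003,0.07],"yaw": 0},
  {"jaw": -1,"offset": [0,0,0.07],"yaw": 0},
  {"jaw": -1,"offset": [0,0,0.05],"yaw": 0},
  {"jaw": -1,"offset": [0,0,0.036],"yaw": 0},
  {"jaw": -1,"offset": [0,0,0],"yaw": 0},
])

```text
t: 5.4
position: [0.4776, 0.3708, 0.0112]
tcp_rot: [0.0, 0.707, 0.707, 0.0]
contact_force: [-0.7, -0.3, 0.1]
opening: 0.0931
gripper_force: 0.0
```

Request:
jog_arm([
  {"jaw": 1,"offset": [0,0,0],"yaw": 0},
  {"jaw": 1,"offset": [0,0,0],"yaw": 0},
  {"jaw": 1,"offset": [0,0,0],"yaw": 0},
  {"jaw": 1,"offset": [0,0,0],"yaw": 0},
  {"jaw": 1,"offset": [0,0,0],"yaw": 0},
  {"jaw": 1,"offset": [0,0,0],"yaw": 0},
  {"jaw": 1,"offset": [0,0,0],"yaw": 0},
  {"jaw": 1,"offset": [0,0,0],"yaw": 0},
], force=25)

```text
t: 6.4
position: [0.4767, 0.3713, 0.0106]
tcp_rot: [-0.0, 0.707, 0.707, 0.0]
contact_force: [0.8, -0.7, -0.0]
opening: 0.034
gripper_force: 25.0
```

Request:
jog_arm([
  {"jaw": 1,"offset": [0,0,-0.06],"yaw": 0},
  {"jaw": 1,"offset": [0,0,-0.07],"yaw": 0},
  {"jaw": 1,"offset": [0,0,-0.07],"yaw": 0},
  {"jaw": 1,"offset": [0,0,-0.07],"yaw": 0},
  {"jaw": 1,"offset": [0,0,-0.07],"yaw": 0},
  {"jaw": 1,"offset": [0,0,-0.06],"yaw": 0},
  {"jaw": 1,"offset": [-0.06,0.005,0],"yaw": 0},
  {"jaw": 1,"offset": [-0.07,0.006,0],"yaw": 0},
])

```text
t: 7.4
position: [0.4855, 0.2666, 0.3307]
tcp_rot: [0.0, 0.706, 0.708, 0.0]
contact_force: [0.3, -0.1, -1.1]
opening: 0.0337
gripper_force: 25.0
```

Request:
jog_arm([
  {"jaw": 1,"offset": [-0.073,0.006,0],"yaw": 0},
  {"jaw": 1,"offset": [-0.073,0.006,0],"yaw": 0},
  {"jaw": 1,"offset": [-0.073,0.006,0],"yaw": 0},
  {"jaw": 1,"offset": [-0.073,0.006,0],"yaw": 0},
  {"jaw": 1,"offset": [-0.073,0.006,0],"yaw": 0},
  {"jaw": 1,"offset": [-0.073,0.006,0],"yaw": 0},
  {"jaw": 1,"offset": [-0.072,0.007,0],"yaw": 0},
])

```text
t: 8.28
position: [0.5201, -0.1426, 0.3307]
tcp_rot: [0.0, 0.707, 0.707, 0.0]
contact_force: [1.4, 0.5, -0.7]
opening: 0.0336
gripper_force: 25.0
```

Request:
jog_arm([
  {"jaw": 1,"offset": [0,0,0],"yaw": 0.0528},
  {"jaw": 1,"offset": [0,0,0],"yaw": 0.0528},
  {"jaw": 1,"offset": [0,0,0],"yaw": 0.0528},
  {"jaw": 1,"offset": [0,0,0],"yaw": 0.0528},
  {"jaw": 1,"offset": [0,0,0],"yaw": 0.0528},
  {"jaw": 1,"offset": [0,0,0],"yaw": 0.0528},
  {"jaw": 1,"offset": [0,0,0],"yaw": 0.0528},
  {"jaw": 1,"offset": [0,0,0],"yaw": 0.0528},
])

```text
t: 9.28
position: [0.5203, -0.1406, 0.3304]
tcp_rot: [-0.0, 0.993, 0.119, -0.0]
contact_force: [0.6, -0.4, -0.9]
opening: 0.034
gripper_force: 25.0
```

Run:
```python
from h import *
to(.521,-.141,.044,.244)
print(env.sense()['opening'])
```

```text
t 9.28 pos [ 0.5203 -0.1406  0.3304] phi 0.2394 units [0.0008 0.0008 0.358 ] rows 4.58 yawunits -0.0015
0.03398898341545925
```

Request:
jog_arm([
  {"jaw": 1,"offset": [-0.028,0,0.06],"yaw": 0},
  {"jaw": 1,"offset": [0,0,0.07],"yaw": 0},
  {"jaw": 1,"offset": [0,0,0.07],"yaw": 0},
  {"jaw": 1,"offset": [0,0,0.07],"yaw": 0},
  {"jaw": 1,"offset": [0,0,0.05],"yaw": 0},
  {"jaw": 1,"offset": [0,0,0.03],"yaw": 0},
  {"jaw": 1,"offset": [0,0,0.005],"yaw": 0},
  {"jaw": 1,"offset": [0,0,0],"yaw": 0},
])

```text
t: 10.28
position: [0.499, -0.1462, 0.0474]
tcp_rot: [0.0, 0.993, 0.122, 0.0]
contact_force: [-0.3, 0.6, -0.3]
opening: 0.0336
gripper_force: 25.0
```

Run:
```python
from h import *
to(.500,-.146,.0425,.244)
print(env.sense()['contact_force'])
```

```text
t 10.28 pos [ 0.499  -0.1462  0.0474] phi 0.2448 units [0.0013 0.0001 0.0062] rows 0.08 yawunits 0.0002
[-0.25530777  0.62335317 -0.28551134]
```

Request:
jog_arm([
  {"jaw": 1,"offset": [0,0,0.003],"yaw": 0},
  {"jaw": 1,"offset": [0,0,0.003],"yaw": 0},
  {"jaw": 1,"offset": [0,0,0],"yaw": 0},
])

```text
t: 10.65
position: [0.4991, -0.1462, 0.0426]
tcp_rot: [0.0, 0.993, 0.122, 0.001]
contact_force: [0.3, -0.5, 3.1]
opening: 0.0335
gripper_force: 25.0
```

Request:
jog_arm([
  {"jaw": 0,"offset": [0,0,0],"yaw": 0},
  {"jaw": 0,"offset": [0,0,0],"yaw": 0},
  {"jaw": 0,"offset": [0,0,0],"yaw": 0},
  {"jaw": 0,"offset": [0,0,-0.03],"yaw": 0},
  {"jaw": 0,"offset": [0,0,-0.06],"yaw": 0},
  {"jaw": 0,"offset": [0,0,-0.07],"yaw": 0},
  {"jaw": -1,"offset": [0,0,-0.07],"yaw": 0},
  {"jaw": -1,"offset": [0,0,-0.07],"yaw": 0},
])

```text
t: 11.65
position: [0.4984, -0.146, 0.2837]
tcp_rot: [0.0, 0.993, 0.122, 0.0]
contact_force: [0.0, 0.2, -0.2]
opening: 0.0622
gripper_force: 0.0
```

Run:
```python
from h import *
d=snap('wrist','pics/w3.png')
to(.633,.214,.3,.244)
```

```text
t 11.7 pos [ 0.4995 -0.1464  0.2916] phi 0.2448 units [ 0.2711 -0.3966 -0.0104] rows 6.15 yawunits 0.0003
```

View pics/w3.png

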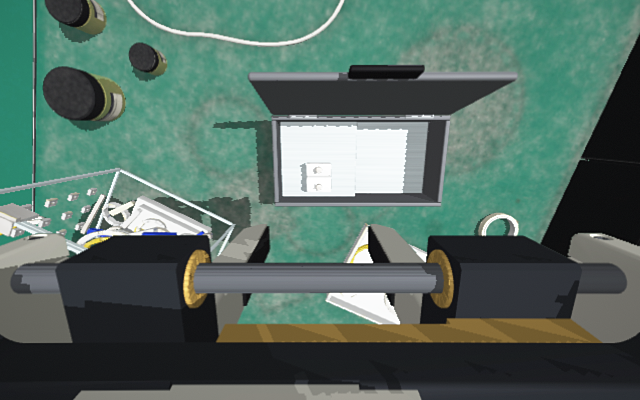

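The block stands at (317,178) in the left, shallow half. Next is the jar.

Request:
jog_arm([
  {"jaw": -1,"offset": [0.0387,-0.0567,0],"yaw": 0},
  {"jaw": -1,"offset": [0.0387,-0.0567,0],"yaw": 0},
  {"jaw": -1,"offset": [0.0387,-0.0567,0],"yaw": 0},
  {"jaw": -1,"offset": [0.0387,-0.0567,0],"yaw": 0},
  {"jaw": -1,"offset": [0.0387,-0.0567,0],"yaw": 0},
  {"jaw": -1,"offset": [0.0387,-0.0567,0],"yaw": 0},
  {"jaw": -1,"offset": [0.0387,-0.0567,0],"yaw": 0},
  {"jaw": -1,"offset": [0,0,0],"yaw": 0},
])

```text
t: 12.7
position: [0.6323, 0.2175, 0.2802]
tcp_rot: [-0.0, 0.992, 0.124, -0.001]
contact_force: [0.7, -0.4, -0.6]
opening: 0.093
gripper_force: 0.0
```

Run:
```python
from h import *
d=snap('wrist','pics/w4.png')
p=d['pixels'].astype(int);m=(p.max(2)<75).astype(np.uint8)
e=proj(d,[.633,.214,.046])[0];print('exp',e)
n,l,s,c=cv2.connectedComponentsWithStats(m)
for i in range(1,n):
    if s[i,4]>150 and np.hypot(*(c[i]-e))<100:
        k=cv2.findContours((l==i).astype(np.uint8),0,2)[0][0]
        W=np.array([plane(d,q[0].astype(float),.046)[:2] for q in k],np.float32)
        print(c[i],s[i],cv2.minEnclosingCircle(W))
to(.633,.214,.025,.244)
```

```text
exp [320.77107066 177.5749907 ]
[380.44339623 120.        ] [372 106  21  22 212] ((0.732505202293396, 0.15211598575115204), 0.015485700219869614)
[320.4605087  176.12717537] [305 161  31  32 747] ((0.634516179561615, 0.21460683643817902), 0.02299814485013485)
[373.84729064 213.1182266 ] [363 202  23  24 406] ((0.6002281904220581, 0.12632973492145538), 0.017917798832058907)
t 12.75 pos [0.6321 0.2158 0.2807] phi 0.2468 units [0.0011 0.0024 0.3196] rows 4.09 yawunits 0.0009
```

View pics/w4.png

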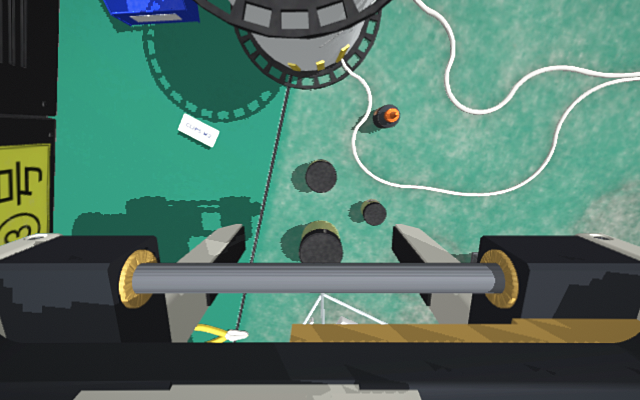

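The middle jar shows at (320,176), right under the tool. The small jar (374,213), the glue bottle (386,116) and the reel are all clear of the fingers.

Request:
jog_arm([
  {"jaw": -1,"offset": [0.002,0.0025,0.07],"yaw": 0},
  {"jaw": -1,"offset": [0,0,0.07],"yaw": 0},
  {"jaw": -1,"offset": [0,0,0.07],"yaw": 0},
  {"jaw": -1,"offset": [0,0,0.06],"yaw": 0},
  {"jaw": -1,"offset": [0,0,0.03],"yaw": 0},
  {"jaw": -1,"offset": [0,0,0.02],"yaw": 0},
  {"jaw": -1,"offset": [0,0,0],"yaw": 0},
])

```text
t: 13.62
position: [0.6337, 0.2122, 0.0254]
tcp_rot: [0.0, 0.993, 0.122, -0.0]
contact_force: [0.0, -0.9, 1.1]
opening: 0.0931
gripper_force: 0.0
```

Request:
jog_arm([
  {"jaw": 1,"offset": [0,0,0],"yaw": 0},
  {"jaw": 1,"offset": [0,0,0],"yaw": 0},
  {"jaw": 1,"offset": [0,0,0],"yaw": 0},
  {"jaw": 1,"offset": [0,0,0],"yaw": 0},
  {"jaw": 1,"offset": [0,0,0],"yaw": 0},
  {"jaw": 1,"offset": [0,0,0],"yaw": 0},
  {"jaw": 1,"offset": [0,0,0],"yaw": 0},
], force=20)

```text
t: 14.5
position: [0.6341, 0.213, 0.0259]
tcp_rot: [-0.0, 0.993, 0.122, 0.0]
contact_force: [-0.2, 1.4, 0.5]
opening: 0.0449
gripper_force: 20.0
```

Request:
jog_arm([
  {"jaw": 1,"offset": [0,0,-0.05],"yaw": 0},
  {"jaw": 1,"offset": [0,0,-0.07],"yaw": 0},
  {"jaw": 1,"offset": [0,0,-0.07],"yaw": 0},
  {"jaw": 1,"offset": [0,0,-0.07],"yaw": 0},
  {"jaw": 1,"offset": [0,0,-0.07],"yaw": 0},
  {"jaw": 1,"offset": [0,0,-0.05],"yaw": 0},
  {"jaw": 1,"offset": [0,0,0],"yaw": 0},
])

```text
t: 15.38
position: [0.6346, 0.2131, 0.3335]
tcp_rot: [-0.0, 0.993, 0.122, 0.003]
contact_force: [0.2, -0.2, -1.1]
opening: 0.045
gripper_force: 20.0
```

Run:
```python
from h import *
to(.528,-.252,.33,.244)
print(env.sense()['opening'])
```

```text
t 15.38 pos [0.6346 0.2131 0.3335] phi 0.2448 units [-0.2701  0.5317  0.0029] rows 7.63 yawunits 0.0002
0.04497277804879692
```

Request:
jog_arm([
  {"jaw": 1,"offset": [-0.0338,0.0665,0],"yaw": 0},
  {"jaw": 1,"offset": [-0.0338,0.0665,0],"yaw": 0},
  {"jaw": 1,"offset": [-0.0338,0.0665,0],"yaw": 0},
  {"jaw": 1,"offset": [-0.0338,0.0665,0],"yaw": 0},
  {"jaw": 1,"offset": [-0.0338,0.0665,0],"yaw": 0},
  {"jaw": 1,"offset": [-0.0338,0.0665,0],"yaw": 0},
  {"jaw": 1,"offset": [-0.0338,0.0665,0],"yaw": 0},
  {"jaw": 1,"offset": [-0.0338,0.0665,0],"yaw": 0},
])

```text
t: 16.38
position: [0.5263, -0.2541, 0.3283]
tcp_rot: [-0.0, 0.993, 0.122, -0.001]
contact_force: [0.4, 1.1, -1.1]
opening: 0.0449
gripper_force: 20.0
```

Request:
jog_arm([
  {"jaw": 1,"offset": [0,0,0],"yaw": 0},
  {"jaw": 1,"offset": [0,0,0],"yaw": 0},
])

```text
t: 16.62
position: [0.5272, -0.2523, 0.3286]
tcp_rot: [-0.001, 0.993, 0.122, -0.001]
contact_force: [0.3, 0.0, -1.1]
opening: 0.0445
gripper_force: 20.0
```

Run:
```python
from h import *
to(.528,-.252,.034,.244)
d=snap('wrist','pics/w5.png')
```

```text
t 16.62 pos [ 0.5272 -0.2523  0.3286] phi 0.2441 units [0.0015 0.0004 0.3683] rows 4.71 yawunits 0.0
```

View pics/w5.png

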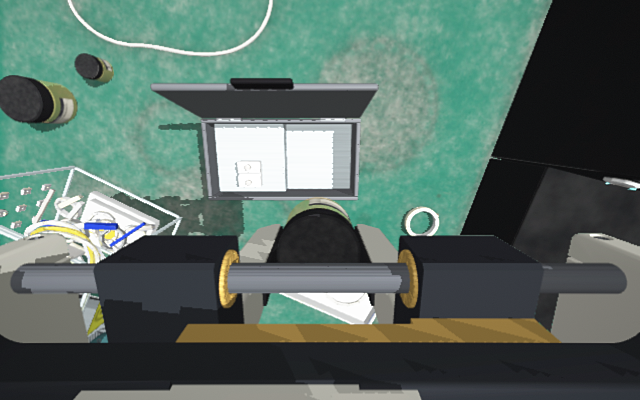

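The jar is held at (318,230), and the deep half spans columns 285–355, so it is aligned. I'm lowering it.

Request:
jog_arm([
  {"jaw": 1,"offset": [0.001,0,0.07],"yaw": 0},
  {"jaw": 1,"offset": [0,0,0.07],"yaw": 0},
  {"jaw": 1,"offset": [0,0,0.07],"yaw": 0},
  {"jaw": 1,"offset": [0,0,0.07],"yaw": 0},
  {"jaw": 1,"offset": [0,0,0.05],"yaw": 0},
  {"jaw": 1,"offset": [0,0,0.025],"yaw": 0},
  {"jaw": 1,"offset": [0,0,0.008],"yaw": 0},
  {"jaw": 1,"offset": [0,0,0],"yaw": 0},
])

```text
t: 17.68
position: [0.5287, -0.2522, 0.0405]
tcp_rot: [0.0, 0.992, 0.122, 0.001]
contact_force: [-0.6, -1.4, -0.3]
opening: 0.0451
gripper_force: 20.0
```

Request:
jog_arm([
  {"jaw": 1,"offset": [0,0,0.003],"yaw": 0},
  {"jaw": 1,"offset": [0,0,0.002],"yaw": 0},
  {"jaw": 1,"offset": [0,0,0],"yaw": 0},
])

```text
t: 18.05
position: [0.5282, -0.2523, 0.0358]
tcp_rot: [0.0, 0.993, 0.122, 0.0]
contact_force: [0.3, 0.1, -0.3]
opening: 0.0445
gripper_force: 20.0
```

Request:
jog_arm([
  {"jaw": 1,"offset": [0,0,0.0025],"yaw": 0},
  {"jaw": 1,"offset": [0,0,0],"yaw": 0},
  {"jaw": -0.33,"offset": [0,0,0],"yaw": 0},
  {"jaw": -0.33,"offset": [0,0,0],"yaw": 0},
  {"jaw": -0.33,"offset": [0,0,0],"yaw": 0},
  {"jaw": -0.33,"offset": [0,0,-0.02],"yaw": 0},
  {"jaw": -0.33,"offset": [0,0,-0.04],"yaw": 0},
  {"jaw": -0.33,"offset": [0,0,-0.07],"yaw": 0},
])

```text
t: 19.05
position: [0.5273, -0.2518, 0.1381]
tcp_rot: [-0.001, 0.993, 0.122, -0.001]
contact_force: [0.7, -0.6, 0.8]
opening: 0.0616
gripper_force: 0.0
```

Request:
jog_arm([
  {"jaw": 1,"offset": [0,0,-0.07],"yaw": 0},
  {"jaw": 1,"offset": [0,0,-0.07],"yaw": 0},
  {"jaw": 1,"offset": [0,0,-0.07],"yaw": 0},
  {"jaw": 1,"offset": [0,0,-0.03],"yaw": 0},
  {"jaw": 1,"offset": [0,0,0],"yaw": 0},
])

```text
t: 19.68
position: [0.5282, -0.2523, 0.3325]
tcp_rot: [0.001, 0.993, 0.122, 0.002]
contact_force: [-0.2, 0.1, -0.2]
opening: 0.0163
gripper_force: 0.0
```

Run:
```python
from h import *
d=snap('wrist','pics/w6.png')
s=snap('scene')['pixels'][190:390,220:380,::-1]
cv2.imwrite('pics/c6.png',np.hstack([d['pixels'][60:260,160:420,::-1],s]).repeat(2,0).repeat(2,1)[:,:800])
c=np.array([.534,-.194]);X=np.array([.970,.242])
print('lid target far, r', c+X*.17)
to(*(c+X*.17),.33,.244)
```

```text
lid target far, r [ 0.6989  -0.15286]
t 19.77 pos [ 0.5278 -0.2521  0.329 ] phi 0.2448 units [ 0.2375 -0.0685 -0.0013] rows 3.16 yawunits 0.0003
```

View pics/c6.png

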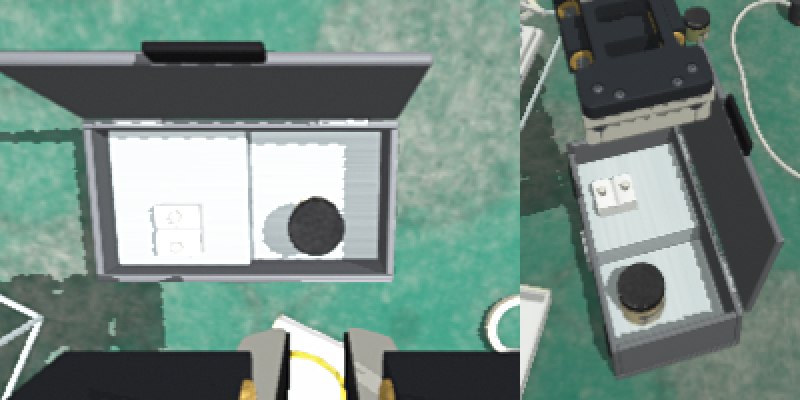

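Both parts stand upright: the block in the shallow half at (177,230) and the jar in the deep half at (316,226). Now I go over and behind the lid with the jaw shut.

Request:
jog_arm([
  {"jaw": 1,"offset": [0.071,-0.023,0],"yaw": 0},
  {"jaw": 1,"offset": [0.071,-0.023,0],"yaw": 0},
  {"jaw": 1,"offset": [0.071,-0.023,0],"yaw": 0},
  {"jaw": 1,"offset": [0,0,0],"yaw": 0},
  {"jaw": 1,"offset": [0,0,0.07],"yaw": 0},
  {"jaw": 1,"offset": [0,0,0.07],"yaw": 0},
  {"jaw": 1,"offset": [0,0,0.06],"yaw": 0},
  {"jaw": 1,"offset": [0,0,0],"yaw": 0},
])

```text
t: 20.78
position: [0.6777, -0.1573, 0.1649]
tcp_rot: [-0.001, 0.993, 0.122, -0.003]
contact_force: [0.3, -0.5, -0.4]
opening: 0.0004
gripper_force: 0.0
```

```bash
cat >> h.py <<'E'
def cs():
    s=env.sense();p=s['position'];d=p[:2]-[.534,-.194]
    print('case x',round(d@[.970,.242],4),'y',round(d@[-.242,.970],4),'z',p[2].round(4),'F',s['contact_force'].round(1),s['t'],s['opening'])
E
python3 -c "
from h import *
cs()"
```

```text
case x 0.1482 y 0.0008 z 0.1649 F [ 0.3 -0.5 -0.4] 20.775 0.00037399300291484424
```

Request:
jog_arm([
  {"jaw": 1,"offset": [-0.018,0,0],"yaw": 0},
  {"jaw": 1,"offset": [-0.018,0,0],"yaw": 0},
  {"jaw": 1,"offset": [-0.018,0,0],"yaw": 0},
  {"jaw": 1,"offset": [-0.018,0,0],"yaw": 0},
  {"jaw": 1,"offset": [-0.018,0,0],"yaw": 0},
  {"jaw": 1,"offset": [0,0,0],"yaw": 0},
])

```text
t: 21.52
position: [0.6093, -0.1751, 0.1698]
tcp_rot: [0.0, 0.993, 0.122, 0.0]
contact_force: [0.3, 0.6, -0.2]
opening: 0.0004
gripper_force: 0.0
```

```bash
python3 -c "
from h import *
cs()"
```

```text
case x 0.0776 y 0.0001 z 0.1698 F [ 0.3  0.6 -0.2] 21.525 0.0003504320812890286
```

Request:
jog_arm([
  {"jaw": 1,"offset": [-0.0235,0,0],"yaw": 0},
  {"jaw": 1,"offset": [-0.0235,0,0],"yaw": 0},
  {"jaw": 1,"offset": [-0.017,0,0.008],"yaw": 0},
  {"jaw": 1,"offset": [-0.017,0,0.008],"yaw": 0},
  {"jaw": 1,"offset": [0,0,0],"yaw": 0},
])

```text
t: 22.15
position: [0.5462, -0.1908, 0.1559]
tcp_rot: [-0.0, 0.993, 0.122, -0.001]
contact_force: [0.3, -0.4, 0.5]
opening: 0.0008
gripper_force: 0.0
```

```bash
python3 -c "
from h import *
cs()
a=snap('scene')['pixels'][180:390,200:400,::-1]
cv2.imwrite('pics/c7.png',a.repeat(2,0).repeat(2,1))"
```

```text
case x 0.0126 y 0.0002 z 0.1559 F [ 0.3 -0.4  0.5] 22.15 0.0008487487744478245
```

View pics/c7.png

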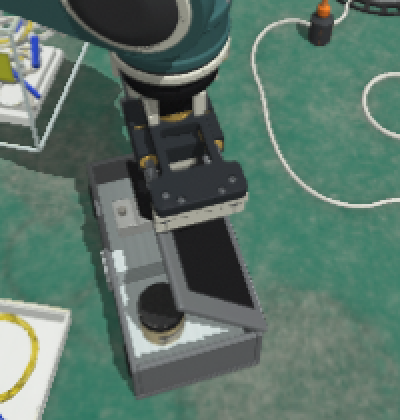

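The lid is swinging over, with its free edge at (185,300) and the fingers on its top. I'm continuing the arc.

Request:
jog_arm([
  {"jaw": 1,"offset": [-0.014,0,0.0125],"yaw": 0},
  {"jaw": 1,"offset": [-0.014,0,0.0125],"yaw": 0},
  {"jaw": 1,"offset": [-0.0095,0,0.0165],"yaw": 0},
  {"jaw": 1,"offset": [-0.0095,0,0.0165],"yaw": 0},
  {"jaw": 1,"offset": [-0.004,0,0.015],"yaw": 0},
  {"jaw": 1,"offset": [0,0,0.012],"yaw": 0},
  {"jaw": 1,"offset": [0,0,0.004],"yaw": 0},
  {"jaw": 1,"offset": [0,0,0],"yaw": 0},
])

```text
t: 23.2
position: [0.5079, -0.2003, 0.0853]
tcp_rot: [-0.0, 0.993, 0.122, -0.0]
contact_force: [-0.7, -0.2, 0.5]
opening: 0.0003
gripper_force: 0.0
```

```bash
python3 -c "
from h import *
cs()"
```

```text
case x -0.0268 y 0.0002 z 0.0853 F [-0.7 -0.2  0.5] 23.2 0.0003135695711242068
```

Request:
jog_arm([
  {"jaw": 1,"offset": [0,0,0.003],"yaw": 0},
  {"jaw": 1,"offset": [0,0,0.001],"yaw": 0},
  {"jaw": 1,"offset": [0,0,0],"yaw": 0},
])

```text
t: 23.58
position: [0.5078, -0.2004, 0.0823]
tcp_rot: [0.0, 0.993, 0.122, 0.0]
contact_force: [0.8, -0.1, 0.7]
opening: 0.0005
gripper_force: 0.3
```

Request:
jog_arm([
  {"jaw": 1,"offset": [0,0,0.001],"yaw": 0},
  {"jaw": 1,"offset": [0,0,0.001],"yaw": 0},
  {"jaw": 1,"offset": [0,0,0],"yaw": 0},
])

```text
t: 23.95
position: [0.5079, -0.2005, 0.0821]
tcp_rot: [0.0, 0.993, 0.122, 0.0]
contact_force: [-6.5, 3.3, 15.2]
opening: 0.0006
gripper_force: 7.8
```

It is seated: the tip is at 74 mm with 15 N up. I'm backing off and checking.

Request:
jog_arm([
  {"jaw": 1,"offset": [0,0,-0.03],"yaw": 0},
  {"jaw": 1,"offset": [0,0,-0.07],"yaw": 0},
  {"jaw": 1,"offset": [0,0,-0.07],"yaw": 0},
  {"jaw": 1,"offset": [0,0,-0.07],"yaw": 0},
  {"jaw": 1,"offset": [0,0,-0.07],"yaw": 0},
  {"jaw": 1,"offset": [0,0,0],"yaw": 0},
  {"jaw": 1,"offset": [0,0,0],"yaw": 0},
])

```text
t: 24.82
position: [0.5077, -0.2003, 0.3279]
tcp_rot: [-0.0, 0.993, 0.122, -0.0]
contact_force: [0.3, -0.7, -0.2]
opening: 0.0003
gripper_force: 0.0
```

```bash
python3 -c "
from h import *
cs()
w=snap('wrist')['pixels'][60:260,200:420,::-1]
a=snap('scene')['pixels'][190:390,220:400,::-1]
cv2.imwrite('pics/c8.png',np.hstack([w,a]).repeat(2,0).repeat(2,1))"
```

```text
case x -0.0271 y 0.0002 z 0.3279 F [ 0.3 -0.7 -0.2] 24.825 0.00030798253374638004
```

View pics/c8.png

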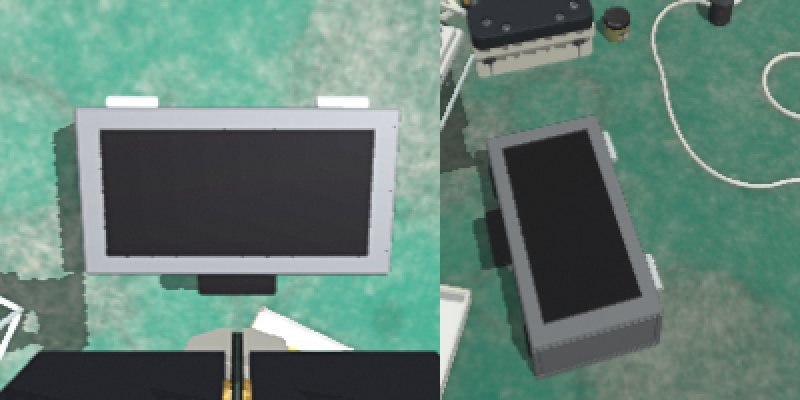

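The lid lies flat on the rim, with its tab at (237,284), and the gripper is clear. I'm handing in.

```bash
python3 -c "
from h import *
print(env.sign_off())"
```

```text
the job is handed in; nothing more can be done
None
```

The jar is in the deep half, the block is in the shallow half, the lid is closed flat on the rim, and the job was handed in at about 25 s of the allowed 72 s; no verdict came back.

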